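# Fill the gap in the row of jars

### The arm

A 6-joint arm with a two-finger parallel gripper is mounted at the origin on the work surface. World frame = base frame: x ahead of the robot, y to its left, z up, the work surface at z = 0. Lengths are in mm, angles in degrees, forces in N, time in s.
With the tool pointing down it reaches from about 350 to 850 mm from the base axis. Payload 8.1 kg.
Tool frame: the origin (TCP) lies midway between the tips of the shut fingers; the grasp point (between the pads) lies 19 mm behind it; z points along the fingers, y is the line along which they close (so a half turn about z gives the same grasp; the last joint's range is limited). The gripper opens to 85 mm and grips with 20 to 120 N. Pads are 22 mm wide; open, the fingers measure 114 mm over their backs; the gripper's body (76 mm by 85 mm) begins 54 mm behind the grasp point. The pads swing forward as they close: fully open they stand 13 mm farther back than shut.
Start: joints at [-80.352, 7.471, 85.268, -0, 87.261, -4.893], TCP at [150.671, -580.778, 231.292] pointing down, gripper open.
Joint ranges: [-169.43, 169.43], [-51.17, 129.36], [1.28, 143.12], [-76.62, 256.62], [0, 156.53], [-152.29, 152.29]. Speed limits (degrees/s): [136.94, 136.94, 159.86, 180, 180, 180].

### API

Orientations are given as [roll, pitch, yaw] about the fixed x, y, z axes, in that order (R = Rz(yaw) Ry(pitch) Rx(roll)).
In Python, from bench import sensors, optics, r gives the robot as it stands.
- The arm moves only by the tool apply_moves, never from a script. Its argument "targets" is a list of rows, each a list of 7 numbers: the shift along the tool's x, y, z in mm, then the turn, a rotation vector about the tool's x, y, z in rad, then the closure, from 0 (fully open) to 1 (shut). In form: [[x, y, z, wx, wy, wz, claw], ...]. A call has 1 to 20 rows; each row shifts and turns the commanded pose from where the row before left it, along the tool's axes as they then stand; what a row does not reach is not made up. A row lasts 1/8 s, in which the tool goes at most 62.5 mm and 10.7 degrees, less where a joint would pass 70% of its speed; a pose out of reach is approached as far as the arm can. A call is refused whole if a number of a shift passes 62.5 or a number of a turn 0.188, either way. A call with a gripper value outside its range is refused whole. The fingers move at their own pace and stop on an object; "force" is the grip in N (left out, the last holds). Time passes only in rows, so rows that do not move let the fingers close. It gives the time, the measured TCP pose, the force, the opening and the grip force at its end, in the units of the state.
- sensors.sense(): the state, without advancing time (a new reading comes with each control period).
- optics.snapshot(name): name is "scene" or "side" or "wrist"; returns the picture (420x560x3 uint8, red, green, blue); there is no depth.
- optics.get_calibration(name): a dict with "camera_matrix" (3x3 intrinsics, pixels), "pose" (4x4, takes a point from camera to world coordinates). Camera axes: x right, y down, z forward; pixel columns grow to the right and rows downward; lengths in mm; the calibration is good to about 2 mm. The wrist camera is an equidistant fisheye: a pixel r from the principal point sees the ray r / f radians off the axis. A picture is of the moment at which its call begins: read the wrist's pose just before it. get_calibration takes no time and is no camera call; for the wrist camera it gives the pose at the moment of the call.
- r.hand_in(): hands the job in; it is judged then, once.
The state is a dict: "time": time; "joint_pos": joint angles; "qd": joint speeds; "joint_efforts": joint torques, N m; "tool_pos": TCP position; "tcp_rot": TCP orientation; "ft_force": force on the tool from outside, world axes, zero at the start; "wrist_torque": the same for the moment, N m; "finger_gap": finger opening in mm; "grip_force": force on a finger pad.
Only numpy, scipy, OpenCV 4.12 (cv2) and the standard library are available. Lean on these libraries where they do the work, as an engineer would, in place of code of your own. Each camera call takes 0.05 s, during which the arm holds its last target. There are 200 camera calls.

### The job

Lift the wooden bar off the crate and lay it on the bench, then lift the short rectangular jar out of the crate and stand it on the open bench between crate and tray. Let go, take it again by its other pair of sides, and stand it gently (no dropping) in the gap between the two tall jars in the white tray, in line with them, its broad faces towards them. Leave the round jar in the crate and everything else where it is.

Things in the scene. Friction and masses are not known exactly. Their poses are not given: they have to be found in the camera images.
- jar: The jar to move. A short rectangular glass jar with a flat steel lid of the same outline; straight upright sides throughout. 66 mm along its x, 44 mm along its y, 72 mm tall, about 0.25 kg. Origin: centre of its underside, z up. It stands in the crate with its x across the crate's narrow width (6 mm free on either side), in one half of the crate's length; it is the only rectangular jar there.
- bar: Loose plain wooden bar, 150 (x) x 40 (y) x 25 mm (z), about 0.09 kg, lying flat across the two long rims of the crate (underside 85 mm above the bench), partly over the jar and over the room beside the jar's +y side. Origin: centre of its underside.
- crate: Open plywood crate fixed to the bench: outside 90 (x) x 232 (y) x 85 mm tall, walls and floor 6 mm. Origin: centre of its underside, z up. Jars stand on its floor, in the middle of its width, about 46 mm to either side of its centre along y. The bench ahead of the robot, between crate and tray, is bare: nothing stands within 80 mm of the line y = 0 from x = 0.38 to 0.70 m.
- round_jar: Round glass jar with a steel lid, 52 mm across, 72 mm tall, standing in the other half of the crate. Stays there. Origin: centre of its underside.
- tray: Low white tray fixed to the bench: outside 130 (x) x 190 (y) x 18 mm tall, walls and floor 5 mm. Origin: centre of its underside, z up. A row of jars stands in it along its y.
- tray_gap (a point): The empty place in the row: a point on the tray's floor (5 mm above the bench) at the tray's centre, axes those of the tray. Between the two tall jars there are 58 mm free along y.
- tall_left: Tall rectangular glass jar with a flat steel lid of the same outline; straight upright sides throughout. 66 (x) x 44 (y) x 96 mm tall, 0.35 kg, standing in the tray 51 mm to the +y side of the gap, its x along the tray's x. Loose; stays. Origin: centre of its underside.
- tall_right: The same kind of tall jar, 51 mm to the -y side of the gap. Loose; stays.
- tape_roll: Cardboard-brown ring lying flat near the far edge of the bench, 90 mm across, 25 mm high. Bystander. Origin: centre of its underside.
- bowl: Amber glass bowl, 120 mm across, 50 mm high, far left. Bystander. Origin: centre of its underside.
- tumbler: Green glass tumbler, 68 mm across, 100 mm high, far right. Bystander. Origin: centre of its underside.
- bottle: Green glass bottle, 64 mm across, 190 mm tall, left of the crate. Bystander. Origin: centre of its underside.

How it is judged:
By the outcome, as a careful person would: the job done as asked, in the order asked, and still so for the second after the job is handed in, with the robot touching nothing.
It also fails if it takes over 70 s, if anything falls off the work surface, if the arm or the gripper's body presses on something with over 40 N, if the wrist force passes 120 N, or if a joint passes its speed limit or range.

## Working session

There is one attempt and no reset: what is moved stays moved. The work goes in short steps, Python scripts to look and compute and a tool call to move; the robot and the scene stay as the last step left them, time stands still between calls to the robot, and variables do not carry over. Pictures are saved under pics/ and viewed, at most 10 in all, crops included, and the job is handed in when it is done.

Besides the shell and the picture viewer there is one more tool, called after "Emit:" as name([rows], argument=value, ...), one row to a line, values as JSON. apply_moves: Moves the arm, as the interface text tells. Its arguments: {"type":"object","properties":{"targets":{"type":"array"},"force":{"type":"number"}},"required":["targets"]}

```bash
mkdir -p pics; python3 - <<'E'
from bench import sensors, optics, r
import cv2, numpy as np
s=sensors.sense(); print(s)
ims=[]
for n in ("scene","side","wrist"):
    im=optics.snapshot(n); cv2.imwrite(f"pics/{n}0.png",im[:,:,::-1]); c=optics.get_calibration(n); print(n,np.round(c["camera_matrix"],1).tolist(),np.round(c["pose"],3).tolist())
E
```

```text
{'time': 0.0, 'joint_pos': array([-8.03516151e+01,  7.51601517e+00,  8.53307452e+01,  4.98898190e-04,
        8.72628827e+01, -4.89328308e+00]), 'qd': array([ 0.08062219, -0.07281   ,  0.00526835, -0.02923903, -0.07488661,
        0.03894985]), 'joint_efforts': array([-8.16645388e-04, -5.69409406e+01, -5.00544655e+01, -2.26589937e-04,
        1.49416085e-02,  1.53008511e-05]), 'tool_pos': array([ 150.57697211, -580.20936718,  230.2209477 ]), 'tcp_rot': array([-1.79890799e+02, -9.84902146e-03,  1.45416343e+01]), 'ft_force': array([-0.4983323 , -0.59327068, -0.31683854]), 'wrist_torque': array([ 0.06138873, -0.02512687, -0.00654705]), 'grip_force': 0.0, 'finger_gap': 85.61642909865387}
scene [[514.9, 0.0, 282.3], [0.0, 514.9, 210.9], [0.0, 0.0, 1.0]] [[0.86, 0.406, -0.31, 1069.943], [0.51, -0.7, 0.5, -646.243], [-0.014, -0.588, -0.809, 1306.904], [0.0, 0.0, 0.0, 1.0]]
side [[423.6, 0.0, 281.7], [0.0, 423.6, 200.5], [0.0, 0.0, 1.0]] [[0.95, -0.182, 0.252, 296.941], [-0.31, -0.602, 0.736, -809.168], [0.018, -0.778, -0.629, 859.986], [0.0, 0.0, 0.0, 1.0]]
wrist [[325.2, 0.0, 276.5], [0.0, 325.2, 209.3], [0.0, 0.0, 1.0]] [[0.252, -0.93, -0.266, 219.571], [-0.968, -0.243, -0.069, -562.299], [-0.0, 0.274, -0.962, 373.271], [0.0, 0.0, 0.0, 1.0]]
```

View pics/scene0.png

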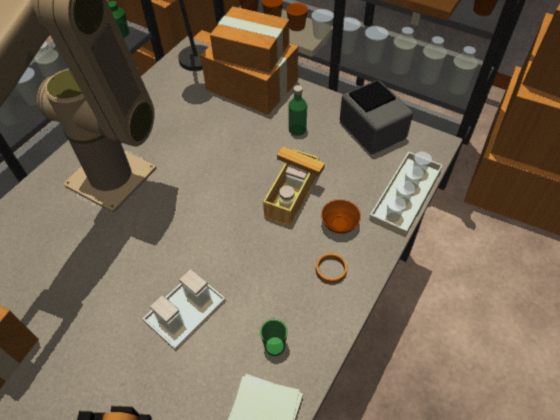

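View pics/side0.png

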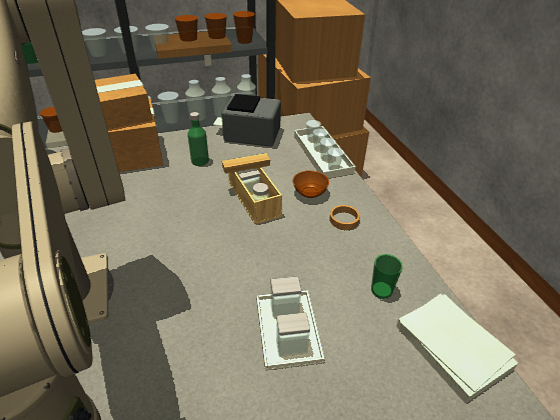

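The scene view shows the tray at about (184,312), with its two tall jars at (165,310) and (194,285). The crate is at (290,190) with the bar across its far end at (300,162), and the round jar's lid is at (287,191). The side view shows the same: tray (290,328), crate (257,193), bar (246,164).

```bash
cat > h.py <<'E'
import numpy as np, cv2
from bench import sensors, optics, r
from scipy.spatial.transform import Rotation as R
def cast(cal,uv,z):
    K=np.array(cal["camera_matrix"]);P=np.array(cal["pose"])
    d=(np.array(uv,float).reshape(-1,2)-K[:2,2])/K[0,0]
    if cal.get("fish"):
        a=np.linalg.norm(d,axis=1)[:,None]; v=np.hstack([d/np.maximum(a,1e-9)*np.sin(a),np.cos(a)])
    else: v=np.hstack([d,np.ones((len(d),1))])
    w=v@P[:3,:3].T; t=(z-P[2,3])/w[:,2]
    return (P[:3,3]+w*t[:,None])[:,:2]
def proj(cal,p):
    K=np.array(cal["camera_matrix"]);P=np.array(cal["pose"])
    q=(np.array(p,float).reshape(-1,3)-P[:3,3])@P[:3,:3]
    if cal.get("fish"):
        n=np.linalg.norm(q[:,:2],axis=1); return K[:2,2]+K[0,0]*(np.arctan2(n,q[:,2])/n)[:,None]*q[:,:2]
    return K[:2,2]+K[0,0]*q[:,:2]/q[:,2:]
def cal(n):
    c=dict(optics.get_calibration(n)); c["fish"]=n=="wrist"; return c
def snap(n,f):
    c=cal(n); im=optics.snapshot(n)[:,:,::-1].copy(); cv2.imwrite(f"pics/{f}.png",im); np.savez(f"pics/{f}.npz",camera_matrix=c["camera_matrix"],pose=c["pose"],fish=c["fish"])
    return im,c
def load(f):
    c=dict(np.load(f"pics/{f}.npz")); c["fish"]=bool(c["fish"]); return cv2.imread(f"pics/{f}.png"),c
def box(b): # min area rect -> centre, sizes, long-axis angle
    (c,s,a)=cv2.minAreaRect(np.float32(b)); 
    if s[0]<s[1]: s=s[::-1];a+=90
    return np.round(c,1),np.round(s,1),round((a+90)%180-90,1)
E
python3 - <<'E'
from h import *
c=cal("scene");d=cal("side")
print("tray scene",box(cast(c,[(144,316),(177,346),(224,302),(193,276)],18)))
print("tray side",box(cast(d,[(258,297),(308,291),(323,360),(267,367)],18)))
print("crate scene near rim",cast(c,[(265,205),(291,222),(290,190)],85).round(),cast(c,[(287,191)],78).round())
print("bar", cast(c,[(300,158)],110).round(), cast(d,[(246,162)],110).round())
print("others",cast(c,[(297,130),(340,218),(332,268),(275,350)],0).round().tolist())
E
```

```text
tray scene (array([ 514.1, -267.8]), array([174.1, 130.8]), 78.2)
tray side (array([ 508.2, -267.7]), array([188.8, 126. ]), 80.3)
crate scene near rim [[547. 102.]
 [644.  88.]
 [582. 188.]] [[574. 185.]]
bar [[556. 296.]] [[550. 286.]]
others [[434.0, 492.0], [738.0, 228.0], [799.0, 58.0], [783.0, -236.0]]
```

```bash
python3 - <<'E'
import cv2,numpy as np
im=cv2.imread("pics/scene0.png"); s=cv2.imread("pics/side0.png")
a=cv2.resize(im[135:235,245:345],(400,400),interpolation=cv2.INTER_CUBIC)
b=cv2.resize(s[140:240,205:305],(400,400),interpolation=cv2.INTER_CUBIC)
cv2.imwrite("pics/crop0.png",np.hstack([a,b]))
E
```

```text
(no output)
```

View pics/crop0.png

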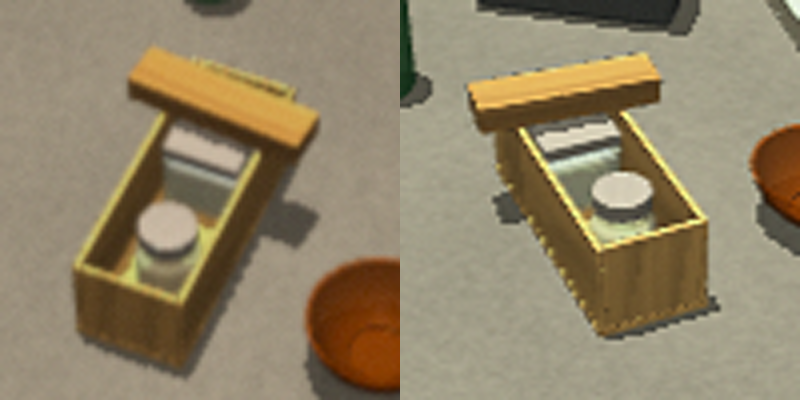

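Emit:
apply_moves([
  [20,-22,-12,0,0,0,0],
  [37,-41,-12,0,0,0,0],
  [37,-41,-12,0,0,0,0],
  [37,-41,-12,0,0,0,0],
  [37,-41,-12,0,0,0,0],
  [37,-41,-12,0,0,0,0],
  [37,-41,-12,0,0,0,0],
  [37,-41,-12,0,0,0,0],
  [37,-41,-12,0,0,0,0],
  [37,-41,0,0,0,0,0],
  [37,-41,0,0,0,0,0],
  [37,-41,0,0,0,0,0],
  [37,-41,0,0,0,0,0],
  [37,-41,0,0,0,0,0],
  [37,-41,0,0,0,0,0],
  [37,-41,0,0,0,0,0],
  [20,-20,0,0,0,0,0],
  [0,0,0,0,0,0,0],
])

```text
time: 2.4
tool_pos: [561.7, 206.2, 337.9]
tcp_rot: [-180.0, 0.1, 14.7]
ft_force: [0.1, 0.1, 0.0]
finger_gap: 85.6
grip_force: 0.0
```

```bash
python3 - <<'E'
from h import *
s=sensors.sense();print(s["time"],s["tool_pos"],s["tcp_rot"],s["joint_pos"])
snap("wrist","w1")
E
```

```text
2.4 [561.66458445 206.24917595 337.88756484] [-1.79988002e+02  1.20270714e-01  1.46814530e+01] [1.52468599e+01 6.27807616e+00 7.55487265e+01 1.33236613e-02
 9.82933436e+01 9.05673275e+01]
```

View pics/w1.png

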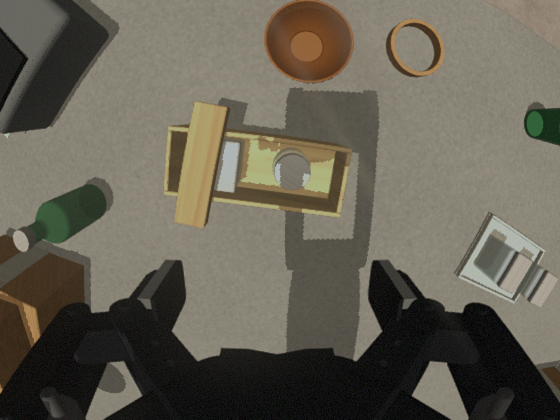

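The wrist view shows the crate rim with corners at about (168,126), (352,148), (341,216) and (165,195). The bar's top corners are (196,102), (228,108), (204,227) and (176,223). The jar's lid shows at (229,166) and the round lid at (292,168).

```bash
python3 - <<'E'
from h import *
im,c=load("w1")
print("crate",box(cast(c,[(168,126),(352,148),(341,216),(165,195)],85)))
print("bar",box(cast(c,[(196,102),(228,108),(204,227),(176,223)],110)))
hsv=cv2.cvtColor(im,cv2.COLOR_BGR2HSV)
for p in [(202,160),(195,200),(215,120),(260,134),(250,205),(229,166),(180,160)]: print(p,hsv[p[1],p[0]])
roi=np.zeros(im.shape[:2],np.uint8); roi[95:235,160:236]=255
m=cv2.inRange(hsv,(10,100,110),(22,255,255))&roi
m=cv2.morphologyEx(m,cv2.MORPH_OPEN,np.ones((9,9)))
k=max(cv2.findContours(m,0,1)[0],key=cv2.contourArea); print(cv2.boxPoints(cv2.minAreaRect(k)).round(),cv2.contourArea(k))
print("barmask",box(cast(c,k.reshape(-1,2)+0.0,110)))
print("round",cast(c,[(292,163)],78), "jar lid vis",cast(c,[(224,142),(243,144),(237,191),(216,190)],78).round())
print("tray",box(cast(c,[(491,213),(545,252),(510,300),(458,272)],18)))
E
```

```text
crate (array([562.2, 233.2]), array([231.4,  89.3]), -82.3)
bar (array([554.1, 296.9]), array([148.9,  38.1]), 2.1)
(202, 160) [ 22  98 175]
(195, 200) [ 22 103 174]
(215, 120) [ 19 113 173]
(260, 134) [ 20 114  87]
(250, 205) [ 24  89 167]
(229, 166) [ 80   8 182]
(180, 160) [ 19 109  82]
[[180. 223.]
 [203. 102.]
 [227. 107.]
 [203. 227.]] 1436.0
barmask (array([556. , 294.5]), array([148.1,  29.9]), 1.4)
round [[581.96219578 191.44746479]] jar lid vis [[587. 280.]
 [590. 256.]
 [530. 250.]
 [524. 276.]]
tray (array([ 512.1, -260.2]), array([198.6, 124. ]), 79.4)
```

```bash
python3 - <<'E'
import cv2
im=cv2.imread("pics/w1.png")
cv2.imwrite("pics/w1c.png",cv2.resize(im[95:235,155:355],(800,560),interpolation=cv2.INTER_CUBIC))
E
```

```text
(no output)
```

View pics/w1c.png

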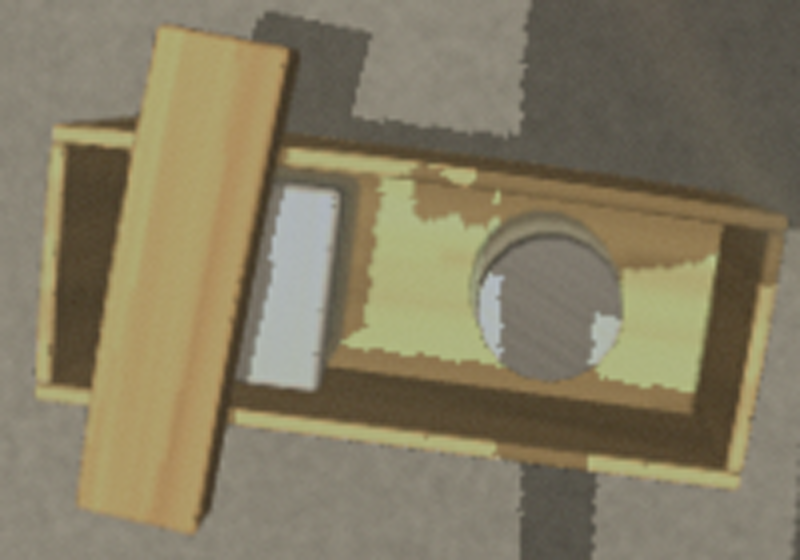

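The enlarged crop gives rim corners at (52,125), (787,215), (740,488) and (38,397). Bar top corners are (158,28), (290,48), (198,530) and (80,505). The round lid is centred at (550,307) and the jar lid's free edge runs from (340,188) to (320,390).

```bash
python3 - <<'E'
from h import *
im,c=load("w1")
f=lambda p:np.array(p)/4+(155-.4,95-.4)
print("crate",box(cast(c,f([(52,125),(787,215),(740,488),(38,397)]),85)),cast(c,f([(52,125),(787,215),(740,488),(38,397)]),85).round())
print("bar",box(cast(c,f([(158,28),(290,48),(198,530),(80,505)]),110)))
print("round",cast(c,f([(550,307)]),78), "jar edge",cast(c,f([(340,188),(320,390)]),78).round(1))
E
```

```text
crate (array([561.6, 234.2]), array([230.9,  88.9]), -82.7) [[591. 354.]
 [620. 126.]
 [532. 114.]
 [504. 342.]]
bar (array([555.9, 298.7]), array([147.7,  39.1]), 2.1)
round [[571.78580194 188.53573074]] jar edge [[591.6 261.2]
 [527.5 252.4]]
```

Emit:
apply_moves([
  [9,-45,20,0,0,0.11,0],
  [15,-44,30,0,0,0.11,0],
  [0,0,40,0,0,0,0],
  [0,0,40,0,0,0,0],
  [0,0,40,0,0,0,0],
  [0,0,30,0,0,0,0],
  [0,0,20,0,0,0,0],
  [0,0,0,0,0,0,0],
  [0,0,0,0,0,0,0],
])

```text
time: 3.58
tool_pos: [568.6, 296.1, 121.1]
tcp_rot: [-180.0, -0.1, 1.9]
ft_force: [0.0, 0.3, 0.4]
finger_gap: 85.6
grip_force: 0.0
```

Emit:
apply_moves([
  [-12.6,-3,0,0,0,0,0],
  [0,0,22,0,0,0,0],
  [0,0,20,0,0,0,0],
  [0,0,0,0,0,0,0.3],
  [0,0,0,0,0,0,0.6],
  [0,0,0,0,0,0,0.8],
  [0,0,0,0,0,0,0.8],
  [0,0,0,0,0,0,0.8],
  [0,0,0,0,0,0,0.8],
], force=30)

```text
time: 4.7
tool_pos: [555.6, 298.9, 78.3]
tcp_rot: [-180.0, -0.1, 1.9]
ft_force: [-0.7, -0.4, 5.6]
finger_gap: 39.5
grip_force: 31.2
```

Emit:
apply_moves([
  [0,0,0,0,0,0,0.3],
  [0,0,0,0,0,0,0.3],
  [0,0,-7,0,0,0,0.3],
  [0,0,0,0,0,0,0.8],
  [0,0,0,0,0,0,0.8],
  [0,0,0,0,0,0,0.8],
  [0,0,0,0,0,0,0.8],
  [0,0,-5,0,0,0,0.8],
  [0,0,-15,0,0,0,0.8],
  [0,0,-20,0,0,0,0.8],
  [0,0,-20,0,0,0,0.8],
  [0,0,0,0,0,0,0.8],
], force=40)

```text
time: 6.2
tool_pos: [556.8, 299.5, 148.0]
tcp_rot: [-179.9, -0.3, 1.9]
ft_force: [0.1, 0.8, -1.1]
finger_gap: 39.2
grip_force: 40.4
```

```bash
python3 - <<'E'
from h import *
snap("wrist","w2");snap("side","s2")
a=cv2.imread("pics/w2.png");b=cv2.imread("pics/s2.png")
cv2.imwrite("pics/v2.png",np.hstack([cv2.resize(a,(400,300)),cv2.resize(b[100:250,180:380],(400,300))]))
E
```

```text
(no output)
```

View pics/v2.png

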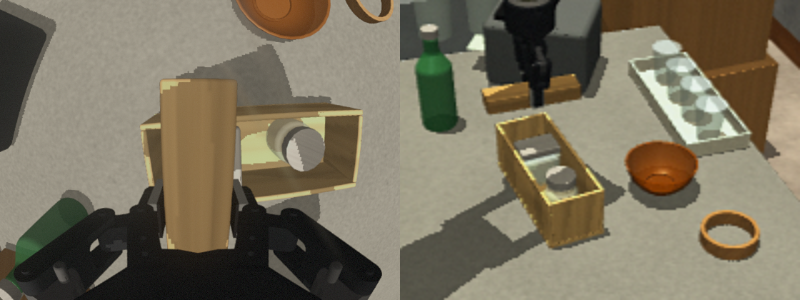

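The bar is gripped level and is clear of the crate in both views. The jar and round jar haven't moved. Next I lay the bar at about (430, 40).

Emit:
apply_moves([
  [-10.5,20,0,0,0,0,0.8],
  [-25,47,0,0,0,0,0.8],
  [-25,47,0,0,0,0,0.8],
  [-25,47,0,0,0,0,0.8],
  [-25,47,0,0,0,0,0.8],
  [-25,47,10,0,0,0,0.8],
  [0,0,30,0,0,0,0.8],
  [0,0,40,0,0,0,0.8],
  [0,0,35,0,0,0,0.8],
  [0,0,18,0,0,0,0.8],
  [0,0,0,0,0,0,0.8],
  [0,0,0,0,0,0,0.8],
])

```text
time: 7.8
tool_pos: [428.3, 39.2, 11.8]
tcp_rot: [-180.0, -0.0, 1.9]
ft_force: [0.2, -0.9, -1.2]
finger_gap: 39.5
grip_force: 40.6
```

Emit:
apply_moves([
  [0,0,6,0,0,0,0.8],
  [0,0,3,0,0,0,0.8],
  [0,0,1.5,0,0,0,0.8],
  [0,0,0,0,0,0,0.8],
])

```text
time: 8.3
tool_pos: [428.0, 39.2, 0.7]
tcp_rot: [-180.0, 0.0, 1.9]
ft_force: [-0.7, -0.0, -0.8]
finger_gap: 39.3
grip_force: 40.7
```

Emit:
apply_moves([
  [0,0,0.8,0,0,0,0.8],
  [0,0,0,0,0,0,0.8],
])

```text
time: 8.55
tool_pos: [428.3, 39.2, 0.2]
tcp_rot: [180.0, -0.0, 1.9]
ft_force: [-1.6, -0.1, 1.8]
finger_gap: 39.2
grip_force: 41.0
```

Emit:
apply_moves([
  [0,0,0,0,0,0,0.4],
  [0,0,0,0,0,0,0.2],
  [0,0,0,0,0,0,0],
  [0,0,-30,0,0,0,0],
  [0,0,-60,0,0,0,0],
  [0,0,-60,0,0,-0.1,0],
  [30,-40,-60,0,0,0,0],
  [33,-45,-30,0,0,0,0],
  [33,-45,-10,0,0,0,0],
  [33,-45,0,0,0,0,0],
  [30,-45,0,0,0,0,0],
  [0,0,0,0,0,0,0],
  [0,0,0,0,0,0,0],
])

```text
time: 10.18
tool_pos: [550.8, 268.9, 237.0]
tcp_rot: [180.0, 0.1, 7.7]
ft_force: [0.8, -0.5, -0.4]
finger_gap: 85.3
grip_force: 0.0
```

```bash
python3 - <<'E'
from h import *
im,c=snap("wrist","w3")
p=proj(c,[[556.5,279,78]])[0]; print(p)
x,y=int(p[0]),int(p[1])
cv2.imwrite("pics/w3c.png",cv2.resize(im[max(y-110,0):y+110,x-140:x+140],None,fx=2.7,fy=2.7,interpolation=cv2.INTER_CUBIC)); print(x-140,max(y-110,0))
E
```

```text
[266.73083028 186.95148849]
126 76
```

View pics/w3c.png

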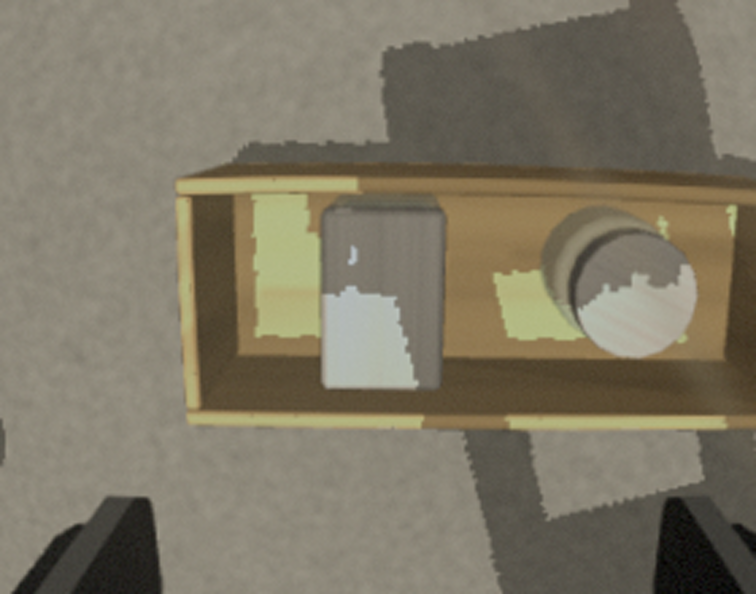

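The jar is fully visible now. Its lid corners in the crop are (322,207), (445,207), (441,388) and (322,388).

```bash
python3 - <<'E'
from h import *
im,c=load("w3")
print("jar",box(cast(c,np.array([(322,207),(445,207),(441,388),(322,388)])/2.7+(126-.3,76-.3),78)))
E
```

```text
jar (array([556.9, 278.7]), array([65.8, 43. ]), 7.1)
```

Emit:
apply_moves([
  [7.4,-8.9,30,0,0,0,0.22],
  [0,0,40,0,0,0,0.22],
  [0,0,40,0,0,0,0.22],
  [0,0,15,0,0,0,0.22],
  [0,0,0,0,0,0,0.22],
  [0,0,0,0,0,0,0.22],
])

```text
time: 10.98
tool_pos: [558.6, 279.1, 115.2]
tcp_rot: [-180.0, -0.2, 7.6]
ft_force: [0.2, 0.3, 0.5]
finger_gap: 66.8
grip_force: 0.0
```

Emit:
apply_moves([
  [-1,0,30,0,0,0,0.22],
  [0,0,30,0,0,0,0.22],
  [0,0,18,0,0,0,0.22],
  [0,0,7,0,0,0,0.22],
  [0,0,0,0,0,0,0.22],
  [0,0,0,0,0,0,0.4],
  [0,0,0,0,0,0,0.7],
  [0,0,0,0,0,0,0.7],
  [0,0,0,0,0,0,0.7],
  [0,0,0,0,0,0,0.7],
], force=40)

```text
time: 12.22
tool_pos: [557.4, 279.3, 29.1]
tcp_rot: [-180.0, -0.1, 7.7]
ft_force: [-0.2, -0.9, 6.5]
finger_gap: 43.9
grip_force: 42.0
```

Emit:
apply_moves([
  [0,0,-5,0,0,0,0.7],
  [0,0,-15,0,0,0,0.7],
  [0,0,-30,0,0,0,0.7],
  [0,0,-40,0,0,0,0.7],
  [0,0,-40,0,0,0,0.7],
  [0,0,0,0,0,0,0.7],
])

```text
time: 12.98
tool_pos: [558.9, 279.9, 163.2]
tcp_rot: [-179.9, -0.5, 7.7]
ft_force: [1.4, 0.1, -3.1]
finger_gap: 43.5
grip_force: 41.5
```

Emit:
apply_moves([
  [-3,25,0,0,0,0,0.7],
  [-6,45,0,0,0,0,0.7],
  [-6,45,0,0,0,0,0.7],
  [-6,45,0,0,0,0,0.7],
  [-6,45,0,0,0,0,0.7],
  [-6,45,0,0,0,0,0.7],
  [-3,37,0,0,0,0,0.7],
  [0,0,20,0,0,0.16,0.7],
  [0,0,40,0,0,0.16,0.7],
  [0,0,35,0,0,0,0.7],
  [0,0,25,0,0,0,0.7],
  [0,0,10,0,0,0,0.7],
  [0,0,0,0,0,0,0.7],
  [0,0,0,0,0,0,0.7],
])

```text
time: 14.72
tool_pos: [559.8, -10.5, 28.8]
tcp_rot: [-180.0, -0.1, -10.7]
ft_force: [-0.4, 0.8, -2.5]
finger_gap: 43.3
grip_force: 41.7
```

Emit:
apply_moves([
  [0,0,3,0,0,0,0.7],
  [0,0,1.5,0,0,0,0.7],
  [0,0,0.5,0,0,0,0.7],
  [0,0,0,0,0,0,0.7],
])

```text
time: 15.22
tool_pos: [559.1, -10.5, 23.1]
tcp_rot: [-180.0, -0.0, -10.7]
ft_force: [-3.6, -0.3, 3.1]
finger_gap: 43.4
grip_force: 42.2
```

Emit:
apply_moves([
  [0,0,0,0,0,0,0.5],
  [0,0,0,0,0,0,0.3],
  [0,0,0,0,0,0,0.1],
  [0,0,-10,0,0,0,0],
  [0,0,-40,0,0,0,0],
  [0,0,-60,0,0,0,0],
  [0,40,-45,0,0,0,0],
  [3,45,-42,0,0,0,0],
  [3,45,-42,0,0,0,0],
  [3,45,-42,0,0,0,0],
  [3,46,-30,0,0,0,0],
  [0,0,0,0,0,0,0],
  [0,0,0,0,0,0,0],
  [0,0,0,0,0,0,0],
])

```text
time: 16.98
tool_pos: [529.5, -228.5, 332.4]
tcp_rot: [-179.9, 0.1, -10.6]
ft_force: [0.3, 0.5, -0.4]
finger_gap: 85.5
grip_force: 0.0
```

```bash
python3 - <<'E'
from h import *
im,c=snap("wrist","w4")
p=proj(c,[[559,-10.5,72],[512,-262,18]]); print(p)
x0,y0=[int(max(v,0)) for v in p.min(0)-(60,90)];x1,y1=[int(v) for v in p.max(0)+(100,90)]
cr=im[y0:y1,x0:x1]; f=min(800/cr.shape[1],600/cr.shape[0])
print(x0,y0,f); cv2.imwrite("pics/w4c.png",cv2.resize(cr,None,fx=f,fy=f,interpolation=cv2.INTER_CUBIC))
E
```

```text
[[117.26791665 185.86741904]
 [302.31695375 176.53272702]]
57 86 2.318840579710145
```

View pics/w4c.png

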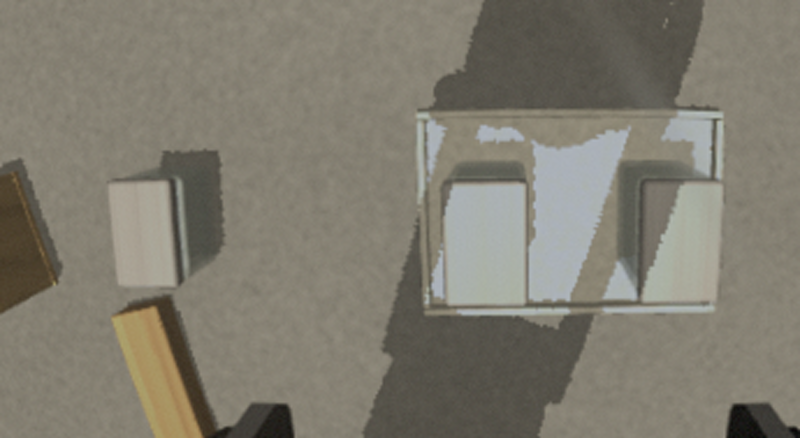

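The wrist view shows the tray with rim corners at (417,111), (722,113), (715,309) and (426,314). The tall lids span x 445–526 and 640–722. The jar stands at (110–178, 180–287), and the bar is flat on the bench, clear of it.

```bash
python3 - <<'E'
from h import *
im,c=load("w4")
g=lambda p,z:box(cast(c,np.array(p)/2.3188+(57-.28,86-.28),z))
t=g([(417,111),(722,113),(715,309),(426,314)],18)
L=g([(445,181),(526,181),(526,304),(442,304)],101);Rr=g([(640,181),(722,181),(717,302),(638,302)],101)
j=g([(110,181),(172,179),(178,287),(118,285)],72)
print("tray",t);print("L",L);print("R",Rr);m=(L[0]+Rr[0])/2;d=L[0]-Rr[0]
print("mid",m,"sep",np.hypot(*d),"yaw",np.degrees(np.arctan2(d[1],d[0]))-90);print("jar",j)
E
```

```text
tray (array([ 510.5, -263.9]), array([187.9, 128.7]), 80.4)
L (array([ 519.1, -212.2]), array([64.4, 43.7]), -10.5)
R (array([ 501.2, -312.1]), array([65. , 43.2]), -9.1)
mid [ 510.15 -262.15] sep 101.4909848213131 yaw -10.158413580056461
jar (array([557.8, -12.3]), array([65.2, 42.6]), -12.9)
```

Emit:
apply_moves([
  [-2,-40,20,0,0,0,0],
  [-2,-45,30,0,0,0,0],
  [-2,-45,30,0,0,0,0],
  [-2,-45,30,0,0,0,0],
  [-3,-44,20,0,0,0,0],
  [0,0,0,0,0,-0.174,0],
  [0,0,0,0,0,-0.174,0],
  [0,0,0,0,0,-0.174,0],
  [0,0,0,0,0,-0.174,0],
  [0,0,0,0,0,-0.174,0],
  [0,0,0,0,0,-0.174,0],
  [0,0,0,0,0,-0.174,0],
  [0,0,0,0,0,-0.174,0],
  [0,0,0,0,0,-0.174,0],
  [0,0,0,0,0,0,0],
  [0,0,0,0,0,0,0],
])

```text
time: 19.02
tool_pos: [559.2, -12.1, 203.3]
tcp_rot: [-180.0, 0.0, 78.9]
ft_force: [0.4, 0.1, -0.2]
finger_gap: 85.4
grip_force: 0.0
```

```bash
python3 - <<'E'
from h import *
im,c=snap("wrist","w5")
p=proj(c,[[559,-10.5,72]])[0]; print(p)
x,y=int(p[0]),int(p[1]);
cv2.imwrite("pics/w5c.png",cv2.resize(im[max(y-90,0):y+90,x-120:x+120],None,fx=3,fy=3,interpolation=cv2.INTER_CUBIC)); print(x-120,max(y-90,0))
E
```

```text
[274.23271023 198.9232763 ]
154 108
```

View pics/w5c.png

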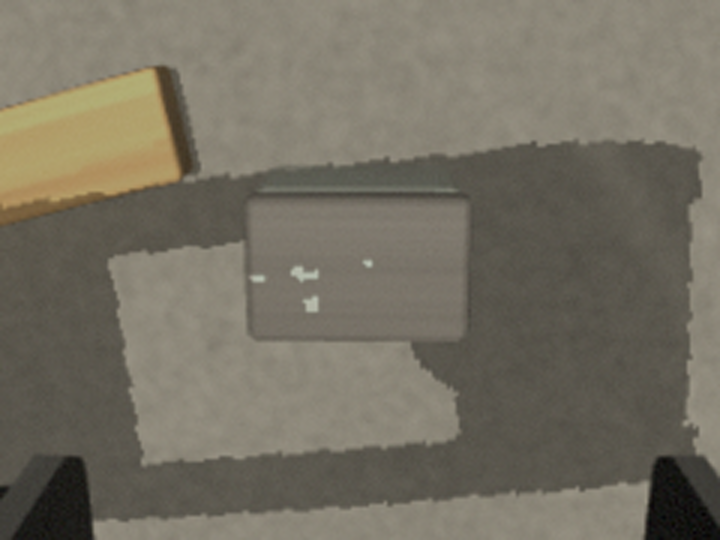

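The jar stands upright and its sides line up with the fingers. Its lid corners in the crop are (247,195), (469,194), (466,340) and (249,340).

```bash
python3 - <<'E'
from h import *
im,c=load("w5")
print(box(cast(c,np.array([(247,195),(469,194),(466,340),(249,340)])/3+(154-.33,108-.33),72)))
E
```

```text
(array([558. ,  -8.6]), array([64.4, 43.7]), -11.0)
```

Emit:
apply_moves([
  [2.6,-1.3,20,0,0,0,0],
  [0,0,40,0,0,0,0],
  [0,0,40,0,0,0,0],
  [0,0,35,0,0,0,0],
  [0,0,25,0,0,0,0],
  [0,0,13,0,0,0,0],
  [0,0,0,0,0,0,0],
  [0,0,0,0,0,0,0.15],
  [0,0,0,0,0,0,0.4],
  [0,0,0,0,0,0,0.4],
  [0,0,0,0,0,0,0.4],
  [0,0,0,0,0,0,0.4],
], force=40)

```text
time: 20.58
tool_pos: [559.7, -9.9, 32.1]
tcp_rot: [179.9, -0.0, 79.1]
ft_force: [-1.4, 0.3, 6.5]
finger_gap: 65.7
grip_force: 46.8
```

Emit:
apply_moves([
  [0,0,-5,0,0,0,0.4],
  [0,0,-20,0,0,0,0.4],
  [0,0,-40,0,0,0,0.4],
  [0,0,-40,0,0,0,0.4],
  [0,0,-30,0,0,0,0.4],
  [-20,0,0,0,0,0,0.4],
  [-40,0,0,0,0,0,0.4],
  [-45,0,0,0,0,0,0.4],
  [-45,0,0,0,0,0,0.4],
  [-45,0,0,0,0,0,0.4],
  [-40,0,0,0,0,0,0.4],
  [-22,-0.8,0,0,0,-0.014,0.4],
  [0,0,0,0,0,0,0.4],
  [0,0,0,0,0,0,0.4],
  [0,0,0,0,0,0,0.4],
])

```text
time: 22.45
tool_pos: [509.1, -261.2, 165.3]
tcp_rot: [-180.0, -0.0, 79.9]
ft_force: [-0.1, -0.7, -3.4]
finger_gap: 65.6
grip_force: 46.1
```

```bash
python3 - <<'E'
from h import *
im,c=snap("wrist","w6"); b,d=snap("side","s6")
cv2.imwrite("pics/v6.png",np.hstack([im[80:380,60:460],cv2.resize(b[220:390,190:390],(400,300))]))
E
```

```text
(no output)
```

View pics/v6.png

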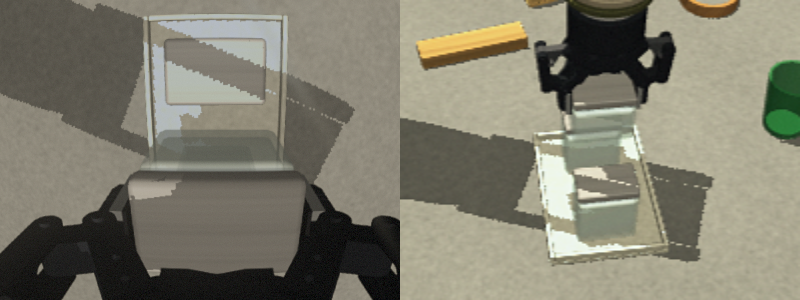

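The side view shows the jar held upright above the gap, between the tall jars. In the wrist view (crop offset 60, 80) the jar lid's near edge is at about (217,174). The left tall jar's lid spans (164–266, 38–104).

```bash
python3 - <<'E'
from h import *
im,c=load("w6"); o=np.array([60,80.])
T=np.array([509.1,-261.2]);a=np.radians(79.9);X=np.array([np.cos(a),np.sin(a)]);Y=np.array([X[1],-X[0]])
e=cast(c,np.array([(140,175),(217,174),(295,174)])+o,205)-T
print("lid edge tool xy",(e@np.c_[X,Y]).round(1))
l=cast(c,np.array([(165,38),(266,38),(265,104),(165,104)])+o,101); print("L",box(l),((l-T)@np.c_[X,Y]).round(1))
E
```

```text
lid edge tool xy [[ 24.4 -25.6]
 [ 25.1   1.6]
 [ 24.8  29.1]]
L (array([ 518.3, -212. ]), array([65.4, 42.9]), -10.0) [[ 71.5 -31.3]
 [ 71.6  32.7]
 [ 28.6  33.1]
 [ 28.6 -32.3]]
```

Emit:
apply_moves([
  [-1.7,0.8,0,0,0,0,0.4],
  [0,0,20,0,0,0,0.4],
  [0,0,30,0,0,0,0.4],
  [0,0,25,0,0,0,0.4],
  [0,0,20,0,0,0,0.4],
  [0,0,12,0,0,0,0.4],
  [0,0,8,0,0,0,0.4],
  [0,0,4,0,0,0,0.4],
  [0,0,0,0,0,0,0.4],
  [0,0,0,0,0,0,0.4],
])

```text
time: 23.8
tool_pos: [510.1, -264.2, 47.4]
tcp_rot: [179.9, 0.0, 79.9]
ft_force: [0.3, 0.2, -2.1]
finger_gap: 65.6
grip_force: 46.1
```

Emit:
apply_moves([
  [0.7,0,4,0,0,0,0.4],
  [0,0,3,0,0,0,0.4],
  [0,0,1.5,0,0,0,0.4],
  [0,0,0.5,0,0,0,0.4],
  [0,0,0,0,0,0,0.4],
])

```text
time: 24.42
tool_pos: [509.7, -263.1, 37.6]
tcp_rot: [-180.0, -0.0, 79.9]
ft_force: [-0.6, 0.9, -2.9]
finger_gap: 65.4
grip_force: 46.1
```

Emit:
apply_moves([
  [0,0,0.5,0,0,0,0.4],
  [0,0,0.5,0,0,0,0.4],
  [0,0,0,0,0,0,0.4],
])

```text
time: 24.8
tool_pos: [509.8, -263.2, 37.2]
tcp_rot: [180.0, 0.0, 79.9]
ft_force: [-3.0, 2.0, 4.4]
finger_gap: 65.6
grip_force: 46.7
```

Emit:
apply_moves([
  [0,0,0,0,0,0,0.15],
  [0,0,0,0,0,0,0.05],
  [0,0,0,0,0,0,0],
  [0,0,0,0,0,0,0],
  [0,0,-10,0,0,0,0],
  [0,0,-30,0,0,0,0],
  [0,0,-50,0,0,0,0],
  [0,0,-50,0,0,0,0],
  [0,0,-50,0,0,0,0],
  [0,0,-30,0,0,0,0],
  [0,0,0,0,0,0,0],
  [0,0,0,0,0,0,0],
])

```text
time: 26.3
tool_pos: [509.4, -262.9, 255.9]
tcp_rot: [-180.0, -0.0, 79.9]
ft_force: [0.2, 0.4, 0.4]
finger_gap: 85.1
grip_force: 0.0
```

```bash
python3 - <<'E'
from h import *
im,c=snap("wrist","w7")
X=(509.8,-263.2); a=np.radians(-10.1)
R2=np.array([[np.cos(a),-np.sin(a)],[np.sin(a),np.cos(a)]])
g=cv2.cvtColor(im,cv2.COLOR_BGR2GRAY)
# rectify the lid planes (z=101 tall, z=77 jar) at 1 px/mm in the tray frame; print profile along y at x=0
for z in (101,77):
    pr=[]
    for y in range(-80,81,1):
        P=[np.r_[np.array((510.3,-262.5))+R2@np.array([x,y]),z] for x in (-20,-15,-10,-5,5,10,15,20)]
        q=proj(c,P).astype(np.float32); pr.append(np.median(cv2.remap(g,q[:,:1],q[:,1:],1)))
    d=np.abs(np.diff(pr)); print(z,[(i-79.5,int(d[i])) for i in range(1,len(d)-1) if d[i]>9 and d[i]>=d[i-1] and d[i]>d[i+1]])
E
```

```text
101 [(-72.5, 16), (-49.5, 25), (-36.5, 14), (-33.5, 16), (-29.5, 15), (-26.5, 68), (-24.5, 25), (5.5, 25), (24.5, 38), (26.5, 10), (29.5, 42), (40.5, 14), (44.5, 16), (62.5, 13), (66.5, 12), (70.5, 16), (72.5, 20)]
77 [(-62.5, 11), (-58.5, 17), (-41.5, 22), (-37.5, 13), (-34.5, 54), (-31.5, 24), (-0.5, 26), (20.5, 33), (26.5, 41), (38.5, 12), (42.5, 16), (61.5, 16), (64.5, 11), (71.5, 15), (73.5, 18)]
```

```bash
python3 -c "
from bench import r
print(r.hand_in())"
```

```text
the job is handed in; nothing more can be done
None
```

I handed the job in at 26.3 s. The bar is on the bench, and the jar was stood on open bench, regripped by its other sides and lowered to contact in the gap, about 1.5 mm off centre by the last wrist-camera measurement. My 10 picture views were used up, so I checked that placing by numbers only.

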